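# Dispense one paint pot from the gravity rack

### The job

Push the loose plywood catch tray, without lifting it, in under the lip of the two-lane paint pot dispenser until it stops against the dispenser. Then press down the orange thumb lever of the lane with the red-capped pots to lift its gate, keep it fully down until the front pot has rolled into the tray, and let the lever spring back, so that just this one pot is dispensed and the other pots stay in their lanes. Fingertips are enough and nothing is to be picked up: do not touch the pots, and leave the things standing around where they are.

Things in the scene. Friction and masses are not known exactly. Their poses are not given: they have to be found in the camera images.
- dispenser: Plywood two-lane pot dispenser fixed to the worktop, 158 mm long, 122 mm wide (200 over the lever pads), 112 mm high. Origin: on the worktop under the middle of the lip's front edge. -x is its front, where pots roll out; the lanes rise toward +x by 0.16 rad, at y = +29 and -29 mm. A white-sleeved check rod holds back the second pot while a gate is up
- tray_stop (a point): On the worktop, the middle of the face of the dispenser's front board that stops the tray, 13 mm behind the lip's edge (axes as the dispenser's). The lip's underside is 29 mm high. Smooth guide strips 14 mm high and 135 mm apart run from the board 116 mm forward (to -x) and flare out for 28 mm more; the tray slides in between them
- tray: Loose plywood catch tray, cork floor, 90 mm (x) by 130 mm (y), about 220 g. Origin: centre of its underside. Floor 4 mm thick; walls 4 mm thick, 22 mm high, but the -x wall 36 mm; the +x corners are bevelled. It starts between the guides, 40 to 73 mm short of home; home, its +x wall touches the front board: its origin then lies 45 mm before point tray_stop
- tray_push (a point): Where to push the tray: middle of the outside of its 36 mm high wall, 18 mm above the worktop, on the side away from the dispenser (45 mm to -x of the tray's origin)
- lever_a (a joint): Rocking lever with an orange pad, of the lane on the dispenser's +y side, rad about a level pin across the lane: 0 at rest (pad up, blue gate down), 0.75 at its stop (pad down, gate up); the pot is let go from about 0.55. A spring, about 2 N at rest and 4 N at the stop felt at the pad, brings it back
- lever_b (a joint): Rocking lever with an orange pad, of the lane on the dispenser's -y side, rad about a level pin across the lane: 0 at rest (pad up, blue gate down), 0.75 at its stop (pad down, gate up); the pot is let go from about 0.55. A spring, about 2 N at rest and 4 N at the stop felt at the pad, brings it back
- lever_a_pad (a point): Centre of the top of the orange pad, 36 mm along the lane by 32 mm across, outside the lane on the dispenser's +y side, 81 mm from its middle. At rest it is about 109 mm above the worktop and tilts 0.37 rad, higher toward +x; fully pressed it has gone 45 mm down and 10 mm toward the dispenser's +x. Nothing stands above it
- lever_b_pad (a point): Centre of the top of the orange pad, 36 mm along the lane by 32 mm across, outside the lane on the dispenser's -y side, 81 mm from its middle. At rest it is about 109 mm above the worktop and tilts 0.37 rad, higher toward +x; fully pressed it has gone 45 mm down and 10 mm toward the dispenser's +x. Nothing stands above it
- red_1_centre (a point): Centre of the front red-capped paint pot: a closed round screw pot, 35 mm diameter, 48 mm long, 45 g, lying on its side across its lane (cap toward the dispenser's -y). It waits at its gate, 41 mm behind the lip. The two red-capped pots always lie in one lane and the two cream-capped ones in the other; which lane varies, so compare its y in the dispenser's frame with the levers' pads
- red_2_centre (a point): Centre of the second red-capped paint pot: a closed round screw pot, 35 mm diameter, 48 mm long, 45 g, lying on its side across its lane (cap toward the dispenser's -y). It waits behind the front one, 76 mm behind the lip, and rolls up to the gate when that has gone and the lever is let go
- cream_1_centre (a point): Centre of the front cream-capped paint pot: a closed round screw pot, 35 mm diameter, 48 mm long, 45 g, lying on its side across its lane (cap toward the dispenser's -y). It waits at the gate of the other lane and must stay there
- cream_2_centre (a point): Centre of the second cream-capped paint pot: a closed round screw pot, 35 mm diameter, 48 mm long, 45 g, lying on its side across its lane (cap toward the dispenser's -y). It waits behind the front cream-capped one and must stay there
- varnish: Red varnish pot with a black cap, 60 mm diameter, 92 mm high, standing behind the dispenser. Origin: centre of its underside. Leave it alone
- glue: Dark blue glue bottle with a red nozzle, 40 mm diameter, 85 mm high, standing beside the tray. Origin: centre of its underside. Leave it alone
- screw_jar: Glass jar of small parts with a grey lid, 52 mm diameter, 62 mm high, standing at the dispenser's -y side. Origin: centre of its underside. Leave it alone
- block: Sanding block of cork colour, 59 x 68 x 18 mm, lying at the dispenser's +y side. Origin: centre of its underside. Leave it alone
Things that resemble listed ones, but are neither listed nor needed, are in the scene too. Leave any yellow look-alike of the part that bears red_1_centre alone.

How it is judged:
By the outcome, as a careful person would: the job done as asked, in the order asked, and still so for the second after the job is handed in, with the robot touching nothing.
It also fails if it takes over 42 s, if anything falls off the work surface, if the arm or the gripper's body presses on something with over 40 N, if the wrist force passes 120 N, or if a joint passes its speed limit or range.

### The arm

A 7-joint arm with a two-finger parallel gripper is mounted at the origin on a cart in front of the work surface, level with it; the furniture and walls round the work are solid. World frame = base frame: x ahead of the robot, y to its left, z up, the work surface at z = 0. Lengths are in m, angles in rad, forces in N, time in s.
With the tool pointing down it reaches from about 0.375 to 0.925 m from the base axis. Payload 3.1 kg.
Tool frame: the origin (TCP) lies at the very end of the fingers, on their centre line; the grasp point (between the pads) lies 19 mm behind it; z points along the fingers, y is the line along which they close (so a half turn about z gives the same grasp; the last joint's range is limited). The gripper opens to 85 mm and grips with 20 to 120 N. Pads are 22 mm wide; open, the fingers measure 114 mm over their backs; the gripper's body (76 mm by 85 mm) begins 54 mm behind the grasp point. The pads swing forward as they close: fully open they stand 13 mm farther back than shut.
Start: joints at [-1.369, 0.383, 0.044, 1.598, -0.018, 1.161, -0.05], TCP at [0.192, 0.621, 0.231] pointing down, gripper open.
Joint ranges: [-2.61, 2.61], [-0.41, 2.15], [-1.48, 1.57], [0, 2.5], [-1.57, 4.71], [0.05, 1.97], [-2.85, 2.85]. Speed limits (rad/s): [2.79, 2.79, 3.14, 3.14, 3.14, 3.14, 3.14].

### API

Orientations are given as a rotation vector (axis times angle).
In Python, from station import env gives the robot as it stands. The module is installed in compiled form; this text tells all that it offers.
- The arm moves only by the tool play_rows, never from a script. Its argument "deltas" is a list of rows, each a list of 7 numbers: the shift along the tool's x, y, z in mm, then the turn, a rotation vector about the tool's x, y, z in rad, then the closure in counts, from 0 (fully open) to 255 (shut). In form: [[x, y, z, wx, wy, wz, grip], ...]. A call has 1 to 20 rows; each row is the pose to reach, as a shift and turn from the pose commanded when the call began, along the tool's axes at that moment; what a row does not reach only later rows make up. A row lasts 1/8 s, in which the tool goes at most 62.5 mm and 10.7 degrees, less where a joint would pass 70% of its speed; a pose out of reach is approached as far as the arm can. A call with a gripper value outside its range is refused whole. The fingers move at their own pace and stop on an object; "squeeze" is the grip in N (left out, the last holds). Time passes only in rows, so rows that repeat a pose let the fingers close. It gives the time, the measured TCP pose, the force, the opening and the grip force at its end, in the units of the state.
- env.sense(): the state, without advancing time (a new reading comes with each control period).
- env.read_camera(name): name is "side" or "top"; returns a dict with "pixels" (420x560x3 uint8, red, green, blue), "K" (3x3 intrinsics, pixels), "R" (3x3) and "t" (3): a world point X has camera coordinates R X + t. Camera axes: x right, y down, z forward; pixel columns grow to the right and rows downward; lengths in m; the calibration is good to about 2 mm. A picture is of the moment at which its call begins. There is no depth.
- env.sign_off(): hands the job in; it is judged then, once.
The state is a dict: "clock": time; "qpos": joint angles; "qd": joint speeds; "effort": joint torques, N m; "tcp_pos": TCP position; "tcp_rot": TCP orientation; "wrist_force": force on the tool from outside, world axes, zero at the start; "moment": the same for the moment, N m; "opening": finger opening in m; "gripper_force": force on a finger pad.
Only numpy, scipy, OpenCV 4.12 (cv2) and the standard library are available. Lean on these libraries where they do the work, as an engineer would, in place of code of your own. Each camera call takes 0.05 s, during which the arm holds its last target. There are 200 camera calls.

## Working session

There is one attempt and no reset: what is moved stays moved. The work goes in short steps, Python scripts to look and compute and a tool call to move; the robot and the scene stay as the last step left them, time stands still between calls to the robot, and variables do not carry over. Pictures are saved under pics/ and viewed, at most 10 in all, crops included, and the job is handed in when it is done.

Besides the shell and the picture viewer there is one more tool, called after ">>>" as name([rows], argument=value, ...), one row to a line, values as JSON. play_rows: Moves the arm, as the interface text tells. Its arguments: {"type":"object","properties":{"deltas":{"type":"array","items":{"type":"array","items":{"type":"number"}}},"squeeze":{"type":"number"}},"required":["deltas"]}

```bash
mkdir -p pics
python3 - <<'E'
from station import env
import cv2,numpy as np
s=env.sense()
print({k:np.round(v,3) for k,v in s.items()})
for n in("side","top"):
    c=env.read_camera(n); cv2.imwrite(f"pics/{n}0.png",c["pixels"][:,:,::-1]); np.savez(f"{n}0.npz",**c)
    print(n,c["K"].round(1).tolist(),(-c["R"].T@c["t"]).round(3),c["R"].round(2).tolist())
E
```

```text
{'clock': np.float64(0.0), 'qpos': array([-1.369,  0.384,  0.044,  1.6  , -0.018,  1.161, -0.05 ]), 'qd': array([ 0.   , -0.   , -0.   , -0.   ,  0.   , -0.001, -0.001]), 'effort': array([-0.0000e+00, -4.3346e+01,  1.0240e+00, -2.4951e+01,  1.1000e-02,
        1.1000e-02, -0.0000e+00]), 'tcp_pos': array([0.192, 0.62 , 0.23 ]), 'tcp_rot': array([-0.469, -3.106,  0.004]), 'wrist_force': array([-0.495, -0.16 , -0.381]), 'moment': array([ 0.033,  0.002, -0.031]), 'gripper_force': np.float64(0.0), 'opening': np.float64(0.086)}
side [[527.2, 0.0, 281.3], [0.0, 527.2, 196.3], [0.0, 0.0, 1.0]] [ 0.133 -0.804  0.619] [[0.85, -0.52, -0.0], [-0.26, -0.43, -0.86], [0.45, 0.74, -0.5]]
top [[521.3, 0.0, 273.0], [0.0, 521.3, 218.3], [0.0, 0.0, 1.0]] [ 0.435 -0.046  0.963] [[0.02, -1.0, 0.03], [-0.99, -0.03, -0.15], [0.15, -0.03, -0.99]]
```

View pics/side0.png

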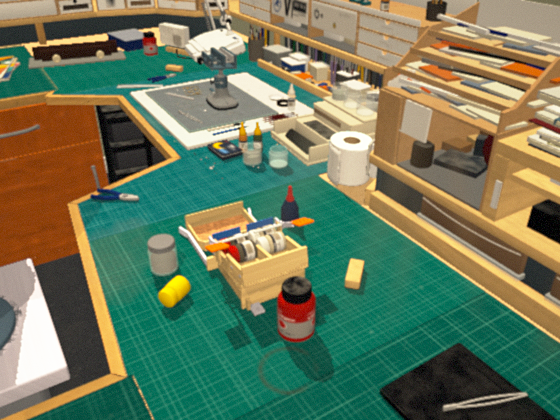

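View pics/top0.png

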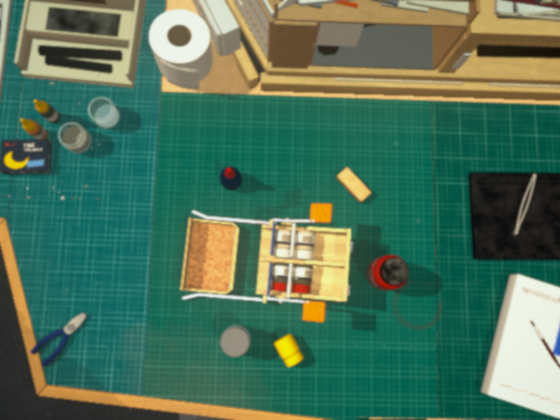

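The top view shows the dispenser with its front toward image left (world +y). The pads are at (320,212) and (314,311), the tray is around (211,255), and the red caps lie in the lower lane (near 280–305, 283). I'll measure these next.

```bash
cat > h.py <<'E'
import numpy as np,cv2
def ray(c,uv,z):
    d=c["R"].T@np.linalg.solve(c["K"],[uv[0],uv[1],1.]); o=-c["R"].T@c["t"]
    return o+d*(z-o[2])/d[2]
def proj(c,X):
    p=c["K"]@(c["R"]@np.asarray(X)+c["t"]); return p[:2]/p[2]
def tri(cs,uvs):
    P=[c["K"]@np.c_[c["R"],c["t"]] for c in cs]
    X=cv2.triangulatePoints(P[0],P[1],np.float64(uvs[0]),np.float64(uvs[1])).ravel(); return X[:3]/X[3]
def blobs(c,lo,hi,mina=25):
    h=cv2.cvtColor(np.ascontiguousarray(c["pixels"]),cv2.COLOR_RGB2HSV)
    n,_,st,ce=cv2.connectedComponentsWithStats(cv2.inRange(h,lo,hi))
    return [(ce[i].round(1),st[i].tolist()) for i in range(1,n) if st[i][4]>=mina]
E
python3 - <<'E'
from h import *
T=dict(np.load("top0.npz"));S=dict(np.load("side0.npz"))
for n,c in(("top",T),("side",S)):
    print(n,"orange",[b for b in blobs(c,(8,200,180),(18,255,255)) if 150<b[0][1]<330])
    print(n,"red",[b for b in blobs(c,(0,170,80),(5,255,255),12) if 150<b[0][1]<340])
a=cv2.resize(T["pixels"][190:330,165:365],None,fx=4,fy=4,interpolation=cv2.INTER_CUBIC)
cv2.imwrite("pics/topcrop.png",a[:,:,::-1])
b=cv2.resize(S["pixels"][180:320,170:330],None,fx=4,fy=4,interpolation=cv2.INTER_CUBIC)
cv2.imwrite("pics/sidecrop.png",b[:,:,::-1])
E
```

```text
top orange [(array([324.3, 211.9]), [312, 204, 20, 18, 56]), (array([316.6, 311.9]), [303, 301, 22, 21, 74])]
top red [(array([229.3, 172.7]), [226, 168, 8, 10, 64]), (array([381.9, 273.6]), [372, 255, 32, 34, 357]), (array([279.2, 286.3]), [273, 283, 13, 8, 92]), (array([300.6, 287.9]), [293, 284, 16, 8, 108])]
side orange [(array([301.6, 221.4]), [293, 218, 20, 8, 103]), (array([216.8, 246.7]), [205, 243, 25, 9, 142])]
side red [(array([289.6, 194.7]), [287, 186, 7, 16, 63]), (array([232.9, 251.3]), [223, 242, 17, 20, 140]), (array([296.1, 308.4]), [278, 292, 37, 31, 611]), (array([281.3, 323.4]), [279, 321, 5, 6, 17]), (array([295.5, 338. ]), [279, 332, 34, 10, 87])]
```

View pics/topcrop.png

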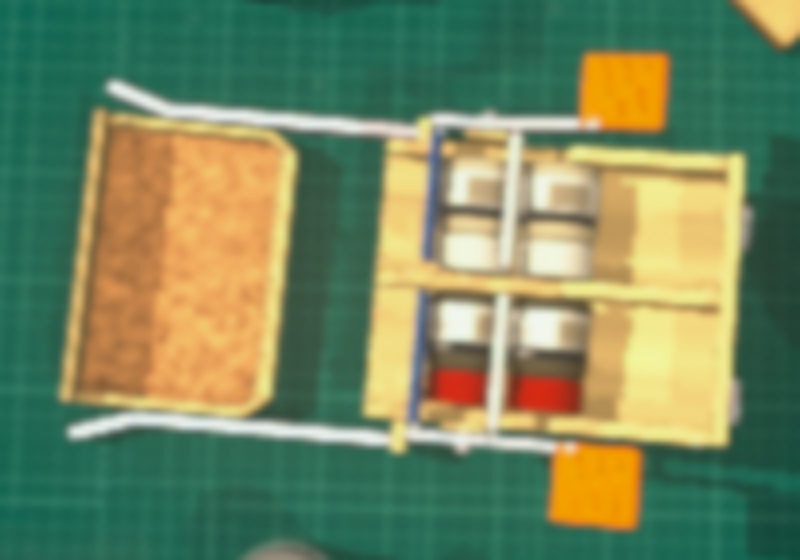

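View pics/sidecrop.png

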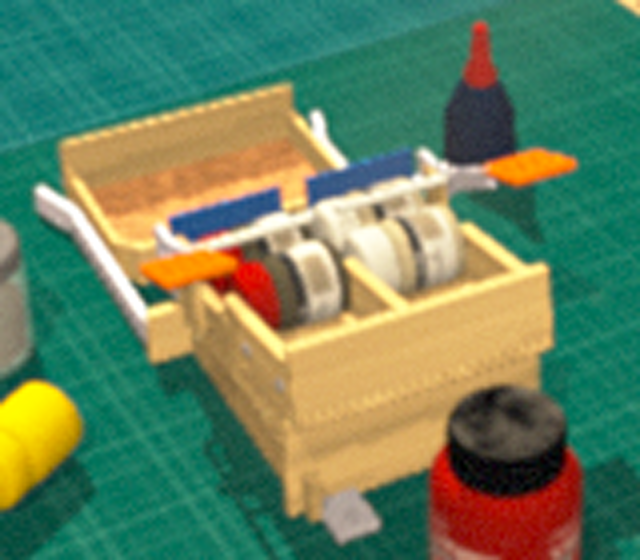

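The crops confirm the red caps are in the lower lane, the dispenser's -y side, so it is lever_b. Its pad is at crop (596,487). The tray's high wall runs from crop (97,110) to (62,400), and the lip edge from (388,140) to (364,414).

Run:
```python
from h import *
from scipy.spatial.transform import Rotation as Ro
T=dict(np.load("top0.npz"));S=dict(np.load("side0.npz"))
g=lambda x,y,z:ray(T,(x/4+165-.4,y/4+190-.4),z)
sg=lambda x,y:(x/4+170-.4,y/4+180-.4)
pa,pb=g(625,91,.109),g(596,487,.109); 
print("pads",pa.round(4),pb.round(4),np.linalg.norm(pa-pb),"(162)")
tg=lambda x,y:(x/4+165-.4,y/4+190-.4)
print("tri",tri([T,S],[tg(625,91),sg(532,167)]).round(4),tri([T,S],[tg(596,487),sg(190,268)]).round(4))
w1,w2=g(97,110,.036),g(62,400,.036);print("wall",w1.round(4),w2.round(4),np.linalg.norm(w1-w2),"(130)")
ey=(pa-pb)/np.linalg.norm(pa-pb); ex=np.array([ey[1],-ey[0],0]); print("ex",ex.round(4),"yaw",np.arctan2(ex[1],ex[0]))
ew=(w1-w2)/np.linalg.norm(w1-w2);print("tray yaw",np.arctan2(-ew[0],ew[1]))
l1,l2=g(388,140,.035),g(364,414,.035);print("lip",l1.round(4),l2.round(4),np.linalg.norm(l1-l2))
f1,f2=g(296,152,.022),g(272,398,.022)
m=(w1+w2)/2; mid=(l1+l2)/2
print("tray x len",(((f1+f2)/2-m)@ex),"(90)  gap wall->lip",(mid-m)@ex,"(home: 77)  y off",(mid-m)@ey)
print("push",m.round(4),"pads rel lip",(pa-mid)@ex,(pb-mid)@ex)
for c in((430,385,),(545,390)): print("red",g(*c,.07).round(3))
R=Ro.from_rotvec(np.load and [-0.469,-3.106,.004]).as_matrix();print(R.round(3))
for n in ("glue","jar"):pass
print("glue",ray(T,(230,178),.05),"jar",ray(T,(235.5,340),.062))
```

```text
pads [ 0.5791 -0.1474  0.109 ] [ 0.4164 -0.1373  0.109 ] 0.16302811386263438 (162)
tri [ 0.5794 -0.1477  0.1059] [ 0.4159 -0.1375  0.1056]
wall [0.5759 0.0811 0.036 ] [0.4469 0.0902 0.036 ] 0.12935318048950445 (130)
ex [-0.0622 -0.9981  0.    ] yaw -1.6330060363385401
tray yaw -1.6408416888438586
lip [ 0.5661 -0.0496  0.035 ] [ 0.444  -0.0423  0.035 ] 0.12233928420435447
tray x len 0.09032183333423453 (90)  gap wall->lip 0.13174484506632939 (home: 77)  y off 0.001885289711381887
push [0.5114 0.0856 0.036 ] pads rel lip 0.0966414654736226 0.0966414654736226
red [ 0.457 -0.07   0.07 ]
red [ 0.456 -0.119  0.07 ]
[[-0.955  0.295 -0.001]
 [ 0.295  0.955 -0.002]
 [-0.    -0.003 -1.   ]]
glue [0.64664736 0.00930916 0.05      ] jar [ 0.36469551 -0.01086666  0.062     ]
```

>>> play_rows([
  [-41,-33,5,0,0,0,255],
  [-86,-70,10,0,0,-0.05,255],
  [-131,-107,20,0,0,-0.1,255],
  [-176,-144,30,0,0,-0.15,255],
  [-221,-181,40,0,0,-0.2,255],
  [-266,-218,50,0,0,-0.237,255],
  [-311,-255,60,0,0,-0.237,255],
  [-356,-292,70,0,0,-0.237,255],
  [-401,-329,80,0,0,-0.237,255],
  [-451,-369,80,0,0,-0.237,255],
  [-451,-369,80,0,0,-0.237,255],
  [-451,-369,80,0,0,-0.237,255],
], squeeze=40)

```text
clock: 1.6
tcp_pos: [0.5134, 0.1353, 0.1508]
tcp_rot: [-0.1, -3.139, -0.0]
wrist_force: [0.7, 1.7, 0.8]
opening: -0.0002
gripper_force: 0.0
```

```bash
cat > d.py <<'E'
from h import *
from station import env
from scipy.spatial.transform import Rotation as Ro
O=np.array([.505,-.046,0]);ex=np.array([-.0622,-.9981,0]);ey=np.array([.9981,-.0622,0])
def st():
    s=env.sense();p=s["tcp_pos"];R=Ro.from_rotvec(s["tcp_rot"]).as_matrix()
    print("t",round(float(s["clock"]),2),"tcp",p.round(4),"disp",((p-O)@ex).round(4),((p-O)@ey).round(4),"F",s["wrist_force"].round(1),"open",round(float(s["opening"]),3))
    return p,R
def to(x,y,z):
    p,R=st();print("delta mm",(R.T@(O+x*ex+y*ey+[0,0,z]-p)*1000).round(1),"ex,ey in tool",(R.T@ex).round(3),(R.T@ey).round(3))
E
python3 - <<'E'
from d import *
m=np.array([.5114,.0856,0]);print((m-O)@ex,(m-O)@ey)
to(-.175,-.002,.016)
E
```

```text
-0.13174803999999998 -0.001797680000000038
t 1.6 tcp [0.5134 0.1353 0.1508] disp -0.1815 -0.0029 F [0.7 1.7 0.8] open -0.0
delta mm [ -1.1  -6.4 134.8] ex,ey in tool [-0.001 -1.    -0.   ] [-1.     0.001 -0.001]
```

>>> play_rows([
  [-1,0,40,0,0,0,255],
  [-1,0,90,0,0,0,255],
  [-1,0,125,0,0,0,255],
  [-1,0,133,0,0,0,255],
  [-1,-12,133,0,0,0,255],
  [-1,-24,133,0,0,0,255],
  [-1,-30,133,0,0,0,255],
  [-1,-36,133,0,0,0,255],
  [-1,-42,133,0,0,0,255],
  [-1,-48,133,0,0,0,255],
  [-1,-54,133,0,0,0,255],
  [-1,-60,133,0,0,0,255],
  [-1,-66,133,0,0,0,255],
  [-1,-72,133,0,0,0,255],
  [-1,-76,133,0,0,0,255],
  [-1,-78,133,0,0,0,255],
])

```text
clock: 3.6
tcp_pos: [0.5099, 0.057, 0.0182]
tcp_rot: [-0.099, -3.14, 0.0]
wrist_force: [-0.5, 2.5, 1.5]
opening: 0.0003
gripper_force: 1.1
```

Run:
```python
from d import *
to(-.09,-.002,.018)
c=env.read_camera("top");cv2.imwrite("pics/t1.png",cv2.resize(c["pixels"][170:350,145:385],None,fx=3,fy=3,interpolation=cv2.INTER_CUBIC)[:,:,::-1])
```

```text
t 3.6 tcp [0.5099 0.057  0.0182] disp -0.1031 -0.0015 F [-0.5  2.5  1.5] open 0.0
delta mm [  0.5 -13.1   0.3] ex,ey in tool [-0.001 -1.     0.   ] [-1.     0.001 -0.   ]
```

View pics/t1.png

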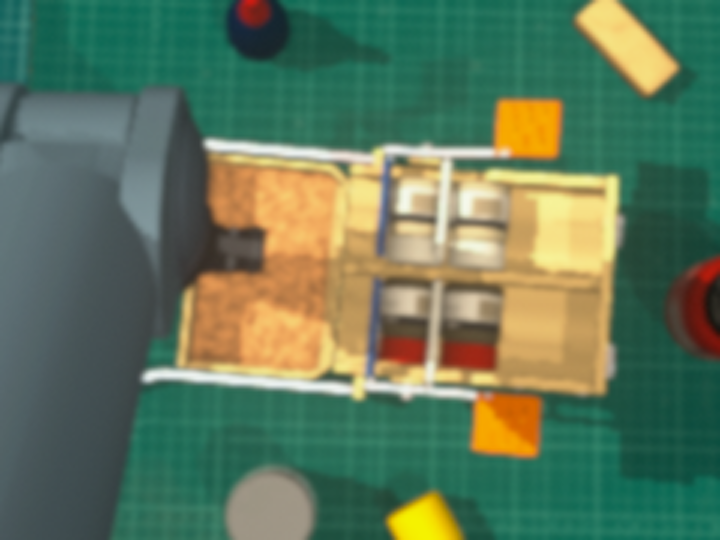

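The tray is moving square between the guides, with its front wall at the lip (crop x≈340). I'll keep pushing in small steps until the force rises.

>>> play_rows([
  [0,-4,0,0,0,0,255],
  [0,-7,0,0,0,0,255],
  [0,-9,0,0,0,0,255],
  [0,-10,0,0,0,0,255],
])

```text
clock: 4.15
tcp_pos: [0.5093, 0.0472, 0.0182]
tcp_rot: [-0.099, -3.14, 0.0]
wrist_force: [0.9, 1.9, 0.9]
opening: -0.0003
gripper_force: 1.0
```

>>> play_rows([
  [0,-1.5,0,0,0,0,255],
  [0,-3,0,0,0,0,255],
])

```text
clock: 4.4
tcp_pos: [0.5091, 0.0443, 0.0182]
tcp_rot: [-0.098, -3.14, 0.0]
wrist_force: [-0.3, 1.6, 1.1]
opening: 0.0002
gripper_force: 0.9
```

>>> play_rows([
  [0,-1.5,0,0,0,0,255],
  [0,-3,0,0,0,0,255],
])

```text
clock: 4.65
tcp_pos: [0.5086, 0.0436, 0.0182]
tcp_rot: [-0.097, -3.139, -0.004]
wrist_force: [0.2, 7.6, 1.5]
opening: -0.0001
gripper_force: 3.6
```

>>> play_rows([
  [0,-1,0,0,0,0,255],
  [0,-2,0,0,0,0,255],
])

```text
clock: 4.9
tcp_pos: [0.5085, 0.0436, 0.0183]
tcp_rot: [-0.095, -3.139, -0.007]
wrist_force: [-0.2, 9.5, 1.7]
opening: 0.0003
gripper_force: 4.7
```

>>> play_rows([
  [0,-1,0,0,0,0,255],
  [0,-2,0,0,0,0,255],
])

```text
clock: 5.15
tcp_pos: [0.5085, 0.0435, 0.0183]
tcp_rot: [-0.093, -3.139, -0.01]
wrist_force: [-0.0, 12.1, 1.3]
opening: 0.0
gripper_force: 6.1
```

The tray is home: it stopped dead and the force rose to 12 N. Next I'll back off and lift.

>>> play_rows([
  [0,10,0,0,0,0,255],
  [0,30,0,0,0,0,255],
  [0,40,-30,0,0,0,255],
  [0,40,-80,0,0,0,255],
  [0,40,-130,0,0,0,255],
  [0,40,-170,0,0,0,255],
  [0,40,-170,0,0,0,255],
])

```text
clock: 6.02
tcp_pos: [0.5142, 0.0761, 0.1918]
tcp_rot: [0.101, 3.132, 0.002]
wrist_force: [0.2, 0.1, -0.2]
opening: 0.0001
gripper_force: 0.0
```

Run:
```python
from d import *
to(.099,-.084,.135)
c=env.read_camera("top");cv2.imwrite("pics/t2.png",cv2.resize(c["pixels"][170:350,145:385],None,fx=3,fy=3,interpolation=cv2.INTER_CUBIC)[:,:,::-1])
```

```text
t 6.03 tcp [0.5142 0.0761 0.1918] disp -0.1225 0.0016 F [ 0.2  0.1 -0.2] open 0.0
delta mm [  85.4 -221.8   55.8] ex,ey in tool [-0.003 -1.    -0.001] [-1.     0.003  0.008]
```

View pics/t2.png

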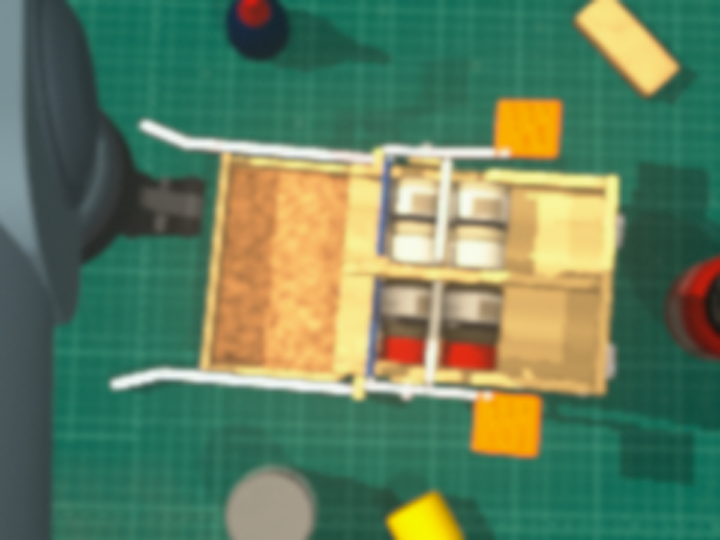

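The tray sits under the lip and square, and everything else is untouched. Now to the red lane's pad.

>>> play_rows([
  [10,-30,0,0,0,0,255],
  [25,-70,0,0,0,0,255],
  [45,-115,0,0,0,0,255],
  [65,-165,0,0,0,0,255],
  [80,-205,10,0,0,0,255],
  [85,-222,25,0,0,0,255],
  [85,-222,45,0,0,0,255],
  [85,-222,56,0,0,0,255],
  [85,-222,56,0,0,0,255],
])

```text
clock: 7.2
tcp_pos: [0.4107, -0.1387, 0.1306]
tcp_rot: [-0.098, -3.136, 0.001]
wrist_force: [0.7, 1.0, 0.3]
opening: 0.0004
gripper_force: 0.0
```

Run:
```python
from d import *
to(.107,-.084,.066)
for n in("top","side"):
  c=env.read_camera(n);a=c["pixels"]; a=a[190:350,185:385] if n=="top" else a[180:320,160:340]
  a=cv2.resize(a,(600,480),interpolation=cv2.INTER_CUBIC) if n=="top" else cv2.resize(a,(600,467),interpolation=cv2.INTER_CUBIC)
  cv2.imwrite(f"pics/{n}3.png",a[:,:,::-1])
```

```text
t 7.2 tcp [ 0.4107 -0.1387  0.1306] disp 0.0984 -0.0884 F [0.7 1.  0.3] open 0.0
delta mm [-4.6 -8.6 64.6] ex,ey in tool [-0.    -1.     0.001] [-1.     0.    -0.005]
```

View pics/side3.png

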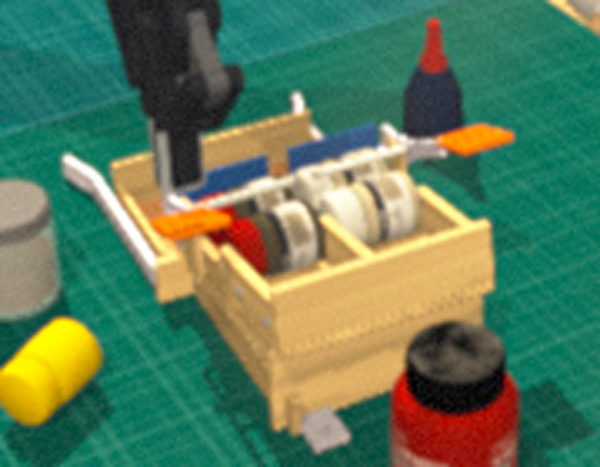

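The tip is above the red-lane pad (tip at (185,185), pad at (190,222) in the crop). I'll press now.

>>> play_rows([
  [-4,0,8,0,0,0,255],
  [-4,0,15,0,0,0,255],
  [-4,-1,22,0,0,0,255],
  [-4,-2,30,0,0,0,255],
  [-4,-4,38,0,0,0,255],
  [-4,-5,46,0,0,0,255],
  [-4,-6,53,0,0,0,255],
  [-4,-7,59,0,0,0,255],
  [-4,-7,62,0,0,0,255],
])

```text
clock: 8.43
tcp_pos: [0.4165, -0.1464, 0.0701]
tcp_rot: [0.099, 3.139, -0.001]
wrist_force: [0.5, -2.8, 4.3]
opening: 0.0004
gripper_force: 2.1
```

>>> play_rows([
  [0,0,2,0,0,0,255],
  [0,0,4,0,0,0,255],
])

```text
clock: 8.68
tcp_pos: [0.4165, -0.1461, 0.0664]
tcp_rot: [0.098, 3.139, -0.0]
wrist_force: [1.8, -2.1, 3.1]
opening: -0.0001
gripper_force: 2.1
```

>>> play_rows([
  [0,0,2,0,0,0,255],
  [0,0,4,0,0,0,255],
])

```text
clock: 8.93
tcp_pos: [0.4168, -0.146, 0.0643]
tcp_rot: [-0.099, -3.14, -0.004]
wrist_force: [-6.9, -0.5, 31.8]
opening: -0.0004
gripper_force: 14.8
```

>>> play_rows([
  [0,0,1.5,0,0,0,255],
  [0,0,3,0,0,0,255],
])

```text
clock: 9.18
tcp_pos: [0.417, -0.1459, 0.0633]
tcp_rot: [-0.099, -3.139, -0.008]
wrist_force: [-12.5, 1.2, 48.9]
opening: -0.0002
gripper_force: 22.8
```

Run:
```python
from d import *
to(.107,-.084,.066)
A=[]
for n in("top","side"):
  c=env.read_camera(n);a=c["pixels"]; a=a[190:330,185:365] if n=="top" else a[180:320,160:340]
  A.append(cv2.resize(a,(396,308),interpolation=cv2.INTER_CUBIC))
cv2.imwrite("pics/press.png",np.hstack(A)[:,:,::-1])
```

```text
t 9.18 tcp [ 0.417  -0.1459  0.0633] disp 0.1051 -0.0816 F [-12.5   1.2  48.9] open -0.0
delta mm [ 2.4 -1.9 -2.7] ex,ey in tool [-0.001 -1.    -0.005] [-1.     0.001 -0.001]
```

View pics/press.png

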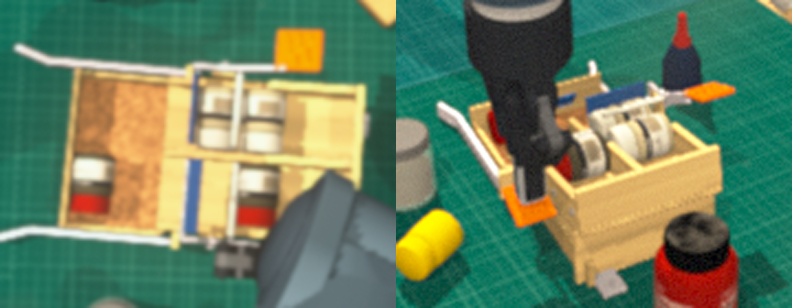

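The lever is at its stop and the red pot lies in the tray at (92,185) on the left, with the second one held at (258,195). I'll hold briefly, then let the lever back up under control.

>>> play_rows([
  [0,0,-2,0,0,0,255],
  [0,0,-3,0,0,0,255],
  [0,0,-3,0,0,0,255],
  [0,0,-3,0,0,0,255],
  [0,0,-10,0,0,0,255],
  [0,1,-18,0,0,0,255],
  [0,3,-26,0,0,0,255],
  [0,4,-34,0,0,0,255],
  [0,5,-42,0,0,0,255],
  [0,6,-50,0,0,0,255],
  [0,7,-60,0,0,0,255],
  [0,7,-80,0,0,0,255],
  [10,7,-120,0,0,0,255],
  [10,7,-150,0,0,0,255],
  [10,7,-150,0,0,0,255],
  [10,7,-150,0,0,0,255],
  [10,7,-150,0,0,0,255],
  [10,7,-150,0,0,0,255],
])

```text
clock: 11.52
tcp_pos: [0.4056, -0.1384, 0.2082]
tcp_rot: [-0.099, -3.137, 0.0]
wrist_force: [0.8, 0.3, 0.7]
opening: -0.0
gripper_force: 0.0
```

Run:
```python
from d import *
st()
A=[]
for n in("top","side"):
  c=env.read_camera(n);a=c["pixels"]; a=a[190:330,185:365] if n=="top" else a[180:320,160:340]
  A.append(cv2.resize(a,(396,308),interpolation=cv2.INTER_CUBIC))
cv2.imwrite("pics/end.png",np.hstack(A)[:,:,::-1])
```

```text
t 11.53 tcp [ 0.4056 -0.1384  0.2082] disp 0.0984 -0.0934 F [0.8 0.3 0.7] open -0.0
```

View pics/end.png

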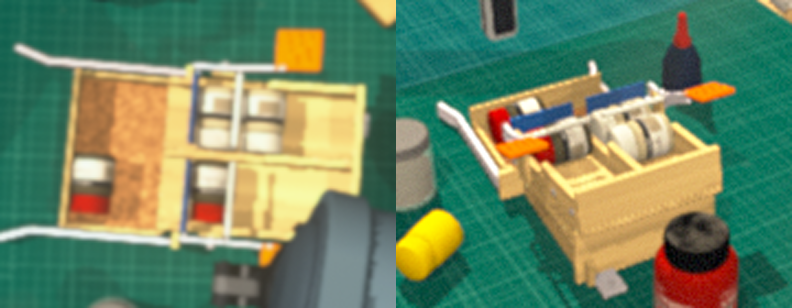

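One red pot is in the tray, and the second has rolled up to its closed gate at (210,190). The lever is back up, the cream pots are unmoved, and the tray is still home, with its wall corner at the same pixel (220,222). Handing in.

```bash
python3 -c "
from station import env
print(env.sign_off())"
```

```text
the job is handed in; nothing more can be done
None
```

The job is done and handed in at about 11.5 s: the tray is home against the dispenser, exactly one red-capped pot rolled into it, the lever sprang back, and the other pots stayed in their lanes.

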